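Free the boxed-in sanding block

ROBOT

A 7-joint arm with a two-finger parallel gripper is mounted at the origin on a cart in front of the work surface, level with it; the furniture and walls round the work are solid. World frame = base frame: x ahead of the robot, y to its left, z up, the work surface at z = 0. Lengths are in m, angles in degrees, forces in N, time in s.
With the tool pointing down it reaches from about 0.425 to 0.825 m from the base axis. Payload 3.6 kg.
Tool frame: the origin (TCP) lies on the centre line of the jaws, within the pads' length; the fingertips stand 11 mm ahead of it and the grasp point (between the pads) lies 8 mm behind it; z points along the fingers, y is the line along which they close (so a half turn about z gives the same grasp; the last joint's range is limited). The gripper opens to 85 mm and grips with 20 to 120 N. Pads are 22 mm wide; open, the fingers measure 114 mm over their backs; the gripper's body (76 mm by 85 mm) begins 54 mm behind the grasp point. The pads swing forward as they close: fully open they stand 13 mm farther back than shut.
Start: joints at [-66.148, 35.231, -0.722, 81.555, 0.464, 63.22, -2.315], TCP at [0.278, 0.587, 0.218] pointing down, gripper open.
Joint ranges: [-178.69, 178.69], [-17.37, 117.87], [-77.05, 75.6], [15.02, 138.74], [-78.02, 258.01], [0.78, 113.62], [-162.83, 162.83]. Speed limits (degrees/s): [159.86, 159.86, 180, 180, 180, 180, 180].

INTERFACE

Orientations are given as [roll, pitch, yaw] about the fixed x, y, z axes, in that order (R = Rz(yaw) Ry(pitch) Rx(roll)).
In Python, from workcell import * gives the robot as it stands. The module is installed in compiled form; this text tells all that it offers.
- The arm moves only by the shell command python3 -m creep 'ROWS'. ROWS is JSON, a list of rows, each a list of 5 numbers: the shift along the tool's x, y, z in m, then the turn about the tool's z in degrees, then the finger opening in m, from 0 to 0.0854. A call has 1 to 8 rows; each row is the pose to reach, as a shift and turn from the pose commanded when the call began, along the tool's axes at that moment; what a row does not reach only later rows make up. A row lasts 1/8 s, in which the tool goes at most 62.5 mm and 10.7 degrees, less where a joint would pass 70% of its speed; a pose out of reach is approached as far as the arm can. A call with a gripper value outside its range is refused whole. The fingers move at their own pace and stop on an object; the grip force is fixed at half the most. Time passes only in rows, so rows that repeat a pose let the fingers close. It gives the time, the measured TCP pose, the force, the opening and the grip force at its end, in the units of the state.
- observe(): the state, without advancing time (a new reading comes with each control period).
- camera(name): name is "scene" or "top" or "wrist"; returns (picture, depth): 400x640x3 uint8, red, green, blue; 400x640 float32, m along the optical axis (not along the pixel's ray), 0 where there is no reading.
- camera_model(name): a dict with "intrinsics" (3x3 intrinsics, pixels), "k1" (the pictures are not rectified: a ray, as slopes to the right and down, at radius r is drawn at 1 + k1 r^2 times it, then the intrinsics apply), "rvec" (rotation vector, rad) and "tvec" (3), from world to camera coordinates, as OpenCV has them. Camera axes: x right, y down, z forward; pixel columns grow to the right and rows downward; lengths in m; the calibration is good to about 2 mm. A picture is of the moment at which its call begins: read the wrist's pose just before it. camera_model takes no time and is no camera call; for the wrist camera it gives the pose at the moment of the call.
- close_job(): hands the job in; it is judged then, once.
The state is a dict: "t": time; "q": joint angles; "qvel": joint speeds; "joint_efforts": joint torques, N m; "eef_pos": TCP position; "eef_rot": TCP orientation; "force": force on the tool from outside, world axes, zero at the start; "moment": the same for the moment, N m; "opening": opening from 0.0 (shut) to 1.0 (fully open); "gripper_force": force on a finger pad.
Only numpy, scipy, OpenCV 4.12 (cv2) and the standard library are available. Lean on these libraries where they do the work, as an engineer would, in place of code of your own. Each camera call takes 0.05 s, during which the arm holds its last target. There are 200 camera calls.

TASK

The sanding block is boxed in on the plywood tool tray. First set the box of screws and the wood block that hem it in upright on the black rubber mat, then lift the sanding block out and lay it flat, lengthwise, inside the pencilled rectangle on the pine board, and only then put the box of screws and the wood block back squarely on the tray, each on the cork pad where it stood. Leave the tape measure, the block plane and the battery pack where they are.

Things in the scene. Friction and masses are not known exactly. Their poses are not given: they have to be found in the camera images.
- tool_tray: fixed plywood tray, 150 (x) x 300 (y) x 9 mm; origin: centre of underside, top 9 mm above. Flush cork pads 74 x 108 mm at y = +86 and -86 mm carry the screw box and the wood block (either way). Sanding block between them, length along tray x, 8 to 13 mm from both. Four fixed dark cleats 22 (x) x 8 (y) mm, 20 mm above the top, at x = +-48, y = +-39 mm, 3 mm clear of its long sides near their ends
- park_mat: fixed black rubber mat, 130 (x) x 200 (y) x 3 mm, the side area; origin at the centre of its underside, top 3 mm above it. It and the pine board change sides
- pine_board: fixed pale pine board, 130 (x) x 200 (y) x 18 mm, the workpiece; origin at the centre of its underside, top 18 mm above it. A pencilled dark rectangle, 88 (x) x 136 (y) mm inside, is centred on its top
- screw_box: loose brown card box of screws with a green patch, 57 (x) x 92 (y) x 64 (z) mm, about 0.4 kg, stiff; origin at the centre of its underside. Starts on one of the tray's cork pads with its y along the tray's y; grasp across its 57 mm x width
- wood_block: loose plain wood off-cut, 50 (x) x 85 (y) x 50 (z) mm, about 0.16 kg; origin at the centre of its underside. Starts on the other cork pad with its y along the tray's y; grasp across its 50 mm x width
- sanding_block: loose red-brown sanding block, 63 (x) x 112 (y) x 30 (z) mm, about 0.09 kg, stiff; origin at the centre of its underside. Starts in the middle of the tray with its y (length) along the tray's x; grasp across its 63 mm x width, where its neighbours leave no room for fingers until they are cleared
- steel_tape: bystander: loose yellow and black tape measure standing on edge, 39 (x) x 85 (y) x 66 mm high; origin at the centre of its underside
- block_plane: bystander: loose black and grey block plane, 50 (x) x 160 (y) x 51 mm high; origin at the centre of its underside
- battery: bystander: loose yellow and black battery pack, 70 (x) x 115 (y) x 56 mm high; origin at the centre of its underside
Not all that is in view belongs to the job. What is shaped like the wood_block but purple or red is not meant.

How it is judged (in metres and radians):
On the way, in this order (a step that is already met when the one before it is completed fails the run):
1. the box of screws and the wood block both stand upright and at rest on the rubber mat (centres over it) while the sanding block still lies in its place (x of screw_box in the frame of park_mat between -0.065 and 0.065 m and y of screw_box in the frame of park_mat between -0.1 and 0.1 m and z of screw_box in the frame of park_mat between -0.002 and 0.01 m and angle between each of screw_box, wood_block's own z axis and vertical below 0.15 rad and linear speed of each of screw_box, wood_block below 0.02 m/s and angular speed of each of screw_box, wood_block below 0.2 rad/s and x of wood_block in the frame of park_mat between -0.065 and 0.065 m and y of wood_block in the frame of park_mat between -0.1 and 0.1 m and z of wood_block in the frame of park_mat between -0.002 and 0.01 m and distance of sanding_block from where it was at the start of the episode below 0.015 m), for 0.2 s.
2. the sanding block lies at rest in the pencilled rectangle on the pine board while both others still stand on the mat (x of sanding_block in the frame of pine_board between -0.015 and 0.015 m and y of sanding_block in the frame of pine_board between -0.015 and 0.015 m and z of sanding_block in the frame of pine_board between 0.013 and 0.024 m and angle between the y axis of sanding_block and the y axis of pine_board, either way round below 0.15 rad and angle between sanding_block's own z axis and vertical below 0.1 rad and linear speed of each of sanding_block, screw_box, wood_block below 0.02 m/s and angular speed of each of sanding_block, screw_box, wood_block below 0.2 rad/s and x of screw_box in the frame of park_mat between -0.065 and 0.065 m and y of screw_box in the frame of park_mat between -0.1 and 0.1 m and z of screw_box in the frame of park_mat between -0.002 and 0.01 m and angle between each of screw_box, wood_block's own z axis and vertical below 0.15 rad and x of wood_block in the frame of park_mat between -0.065 and 0.065 m and y of wood_block in the frame of park_mat between -0.1 and 0.1 m and z of wood_block in the frame of park_mat between -0.002 and 0.01 m), for 0.2 s.
At the end, for the whole second after the job is handed in: Sanding block flat on the pine board, within 15 mm (x and y) of the rectangle's middle and 0.15 rad of lengthwise; box of screws and wood block upright on the tray, each within 15 mm of where it stood and 0.15 rad of square to the tray; all at rest (x of sanding_block in the frame of pine_board between -0.015 and 0.015 m and y of sanding_block in the frame of pine_board between -0.015 and 0.015 m and z of sanding_block in the frame of pine_board between 0.013 and 0.024 m and angle between the y axis of sanding_block and the y axis of pine_board, either way round below 0.15 rad and angle between each of sanding_block, screw_box, wood_block's own z axis and vertical below 0.1 rad and linear speed of each of sanding_block, screw_box, wood_block below 0.02 m/s and angular speed of each of sanding_block, screw_box, wood_block below 0.2 rad/s and distance of each of screw_box, wood_block from where it was at the start of the episode below 0.015 m and angle between the y axis of each of screw_box, wood_block and the y axis of tool_tray, either way round below 0.15 rad); the robot touches nothing.
It fails at once if the steel tape is pushed more than 25 mm or tipped over (distance of steel_tape from where it was at the start of the episode above 0.025 m or angle between steel_tape's own z axis and vertical above 0.5 rad).
It fails at once if the block plane is pushed more than 25 mm or tipped over (distance of block_plane from where it was at the start of the episode above 0.025 m or angle between block_plane's own z axis and vertical above 0.5 rad).
It fails at once if the battery is pushed more than 25 mm or tipped over (distance of battery from where it was at the start of the episode above 0.025 m or angle between battery's own z axis and vertical above 0.5 rad).
It also fails if it takes over 106 s, if anything falls off the work surface, if the arm or the gripper's body presses on something with over 40 N, if the wrist force passes 120 N, or if a joint passes its speed limit or range.

## Working session

There is one attempt and no reset: what is moved stays moved. The work goes in short steps, Python scripts to look and compute and a shell command to move; the robot and the scene stay as the last step left them, time stands still between calls to the robot, and variables do not carry over. Pictures are saved under pics/ and viewed, at most 17 in all, crops included, and the job is handed in when it is done.

```bash
mkdir -p pics; cat > h.py <<'E'
from workcell import *
import numpy as np, cv2
def save(n,name):
    im,d=camera(n); cv2.imwrite(f'pics/{name}.png',im[:,:,::-1]); np.save(f'pics/{name}.npy',d)
    m=camera_model(n); np.savez(f'pics/{name}_m.npz',K=m['intrinsics'],k1=m['k1'],r=m['rvec'],t=m['tvec'])
    return im,d
def cloud(name):
    d=np.load(f'pics/{name}.npy'); m=np.load(f'pics/{name}_m.npz'); K=m['K'];k1=float(m['k1'])
    v,u=np.mgrid[:d.shape[0],:d.shape[1]].astype(float)
    p=cv2.undistortPoints(np.stack([u.ravel(),v.ravel()],1)[:,None],K,np.array([k1,0,0,0.]))[:,0].reshape(*d.shape,2)
    c=np.dstack([p*d[...,None],d]); R=cv2.Rodrigues(m['r'])[0]
    w=(c-m['t'].ravel())@R
    w[d==0]=np.nan
    return w
def pix(name,u,v,z=None):
    """world point of pixel on plane z (or from depth)"""
    if z is None: return cloud(name)[int(v),int(u)]
    m=np.load(f'pics/{name}_m.npz');R=cv2.Rodrigues(m['r'])[0]
    p=cv2.undistortPoints(np.array([[[u,v]]],float),m['K'],np.array([float(m['k1']),0,0,0]))[0,0]
    o=-R.T@m['t'].ravel(); r=R.T@np.array([p[0],p[1],1]); return o+r*(z-o[2])/r[2]
E
python3 - <<'E'
from h import *
s=observe(); print(s)
save('top','top0'); save('scene','scene0')
E
```

```text
{'t': 0.0, 'q': array([-66.14737468,  35.28942008,  -0.72150696,  81.64235724,
         0.46216675,  63.21978974,  -2.31220212]), 'qvel': array([-0.00316603, -0.03027203,  0.10732684, -0.09306155, -0.0996856 ,
        0.04287442,  0.10998892]), 'joint_efforts': array([ 4.23895981e-04, -4.69215488e+01,  2.59198621e-01, -1.71030450e+01,
        9.91635636e-03,  9.72379523e-03, -8.28238939e-06]), 'eef_pos': array([0.27815825, 0.58657821, 0.21663035]), 'eef_rot': array([-1.79851274e+02,  1.24188631e-03,  1.54633428e+02]), 'force': array([ 0.33307647,  0.13577928, -0.28352451]), 'moment': array([-0.03202052, -0.04494815,  0.03173495]), 'gripper_force': 0.0, 'opening': 0.997771362824291}
```

View pics/top0.png

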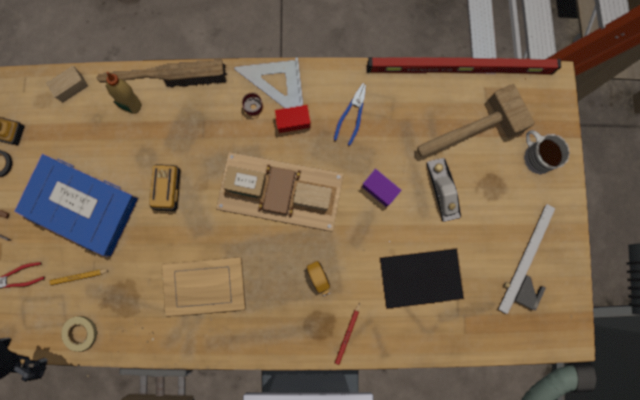

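View pics/scene0.png

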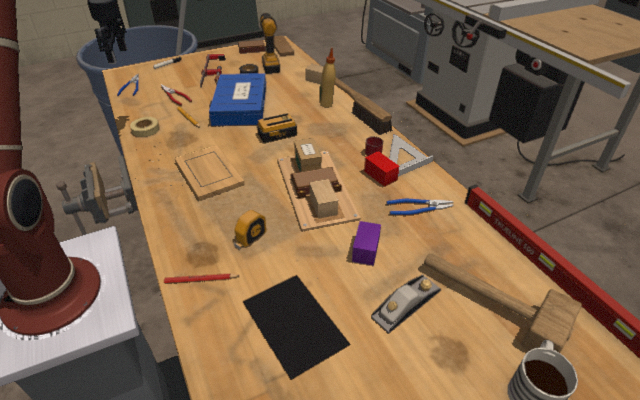

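The top picture shows the tray corners at (229,153), (341,172), (331,229) and (217,211). On it are the screw box (244,183), sanding block (278,190) and wood block (314,197). The mat is at (422,277), the pine board at (203,286) and the tape at (318,277). The red and purple blocks are decoys.

```bash
python3 - <<'E'
from h import *
im=cv2.imread('pics/top0.png'); w=cloud('top0')
# corner pixels -> world
def quad(n,pts,z):
    p=np.array([pix('top0',u,v,z)[:2] for u,v in pts]); print(n,p.mean(0).round(4),'edges',np.linalg.norm(np.roll(p,-1,0)-p,axis=1).round(3),'ang',[round(float(np.degrees(np.arctan2(*(b-a)[::-1]))),1) for a,b in zip(p,np.roll(p,-1,0))])
quad('tray',[(229,153),(341,172),(331,229),(217,211)],.009)
quad('mat',[(379,257),(460,249),(464,298),(387,307)],.003)
quad('pine',[(162,264),(242,257),(245,310),(166,316)],.018)
# depth: tops
def top(n,u0,u1,v0,v1,z0,z1):
    s=w[v0:v1,u0:u1].reshape(-1,3); s=s[(s[:,2]>z0)&(s[:,2]<z1)]
    (c,sz,a)=cv2.minAreaRect(s[:,:2].astype(np.float32)); print(n,len(s),np.round(c,4),np.round(sz,3),round(a,1),'z',np.median(s[:,2]).round(4))
top('screw',215,268,150,215,.055,.08)
top('sand',255,305,155,225,.032,.047)
top('wood',290,342,165,225,.052,.07)
top('tape',300,335,255,300,.03,.09)
top('plane',420,470,150,225,.02,.09)
top('batt',145,185,155,215,.02,.09)
top('purple',355,405,160,215,.02,.09)
for n,(u,v) in dict(table=(380,235),mat=(422,277),pine=(203,286)).items(): print(n,w[v-3:v+4,u-3:u+4].reshape(-1,3).mean(0).round(4))
big=cv2.resize(im[140:330,140:480],None,fx=2.35,fy=2.35,interpolation=cv2.INTER_CUBIC); cv2.imwrite('pics/crop1.png',big)
E
```

```text
tray [0.655  0.0699] edges [0.291 0.147 0.291 0.152] ang [-100.1, 169.6, 80.8, -10.4]
mat [ 0.435 -0.289] edges [0.207 0.123 0.196 0.125] ang [-85.0, -177.1, 95.6, 8.2]
pine [0.4154 0.2557] edges [0.201 0.13  0.197 0.129] ang [-84.9, -176.2, 94.7, 5.8]
screw 936 [0.6728 0.1524] [0.094 0.058] 78.0 z 0.0712
sand 1079 [0.6526 0.0626] [0.118 0.11 ] 78.7 z 0.0386
wood 722 [ 0.6373 -0.0124] [0.085 0.051] 78.3 z 0.0582
tape 472 [ 0.4412 -0.0256] [0.073 0.039] 26.1 z 0.06
plane 826 [ 0.6794 -0.3397] [0.176 0.06 ] 18.9 z 0.0355
batt 1212 [0.6635 0.3587] [0.071 0.116] 84.9 z 0.0489
purple 774 [ 0.6595 -0.1838] [0.085 0.052] 49.3 z 0.0491
table [nan nan nan]
mat [nan nan nan]
pine [0.4172 0.2571 0.0169]
```

View pics/crop1.png

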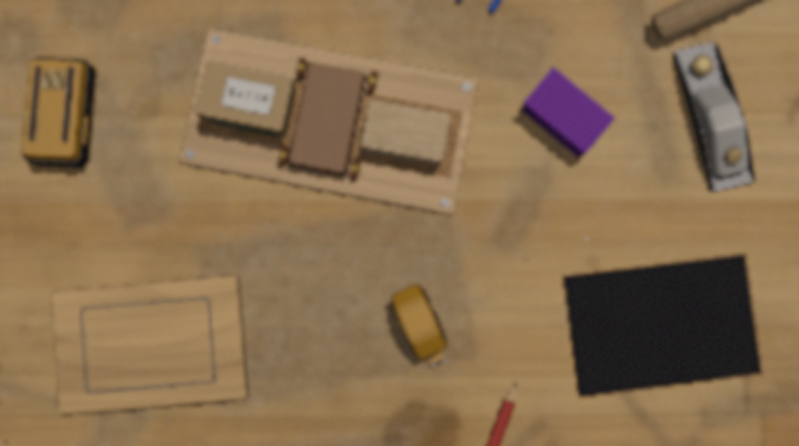

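The crop confirms the layout: the tray is yawed about -11.7°, and both mat and pine board about +5°. Next I'll work out the approach to the screw box.

```bash
cat >> h.py <<'E'
def go(x,y,z,yaw,s=None):
    s=s or observe(); p=s['eef_pos']; Y=np.radians(s['eef_rot'][2])
    d=np.array([x,y,z])-p
    ax=np.array([np.cos(Y),np.sin(Y),0]);ay=np.array([np.sin(Y),-np.cos(Y),0])
    t=(s['eef_rot'][2]-yaw+180)%360-180
    print('shift',np.round([d@ax,d@ay,-d[2]],4),'turn',round(float(t),1))
E
python3 - <<'E'
from h import *
go(.673,.152,.20,78.3)
w=cloud('top0'); s=w[150:255,15:140].reshape(-1,3); print(np.nanpercentile(s[:,2],[50,95,99]))
E
```

```text
shift [-0.543  -0.2236  0.0167] turn 76.3
[0.04819875 0.05704827 0.05899893]
```

```bash
python3 -m creep '[[-0.543,-0.2236,0.017,76.3,0.0854],[-0.543,-0.2236,0.017,76.3,0.0854],[-0.543,-0.2236,0.017,76.3,0.0854],[-0.543,-0.2236,0.017,76.3,0.0854],[-0.543,-0.2236,0.017,76.3,0.0854],[-0.543,-0.2236,0.017,76.3,0.0854],[-0.543,-0.2236,0.017,76.3,0.0854],[-0.543,-0.2236,0.017,76.3,0.0854]]'; python3 -c "
from h import *
go(.673,.152,.20,78.3)"
```

```text
t: 1.1
eef_pos: [0.6152, 0.2163, 0.2027]
eef_rot: [-179.9, 0.0, 78.3]
force: [1.4, -0.2, 0.7]
opening: 1.002
gripper_force: 0.0
shift [-0.0512  0.0696  0.0027] turn -0.0
```

```bash
python3 -m creep '[[-0.051,0.070,0.003,0,0.0854],[-0.051,0.070,0.003,0,0.0854],[-0.051,0.070,0.003,0,0.0854]]'; python3 -c "
from h import *
s=observe();print(s['eef_pos'],s['eef_rot'])
im,d=save('wrist','w1')
w=cloud('w1'); m=w[...,2]>.062; s=w[m&(w[...,2]<.09)]
c,sz,a=cv2.minAreaRect(s[:,:2].astype(np.float32)); print(len(s),c,sz,a,np.median(s[:,2]))"
```

```text
t: 1.48
eef_pos: [0.6733, 0.15, 0.1992]
eef_rot: [-179.9, 0.1, 78.1]
force: [-0.0, -0.8, 0.5]
opening: 0.997
gripper_force: 0.0
[0.67328343 0.15000559 0.19923796] [-1.79949808e+02  1.30694395e-01  7.80550234e+01]
5587 (0.6813285946846008, 0.15270963311195374) (0.6254686117172241, 0.12540440261363983) 25.851659774780273 0.07228879322310988
```

View pics/w1.png

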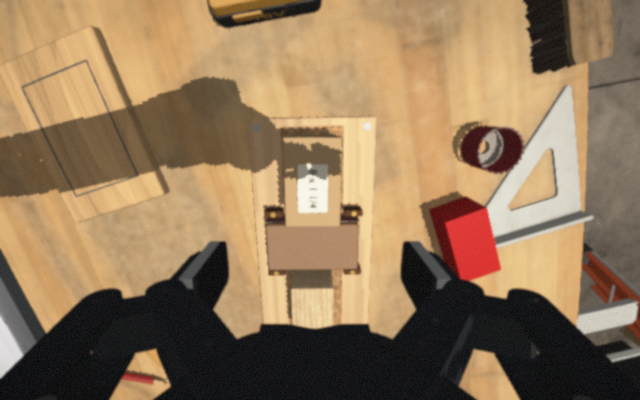

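The wrist view shows the screw box top at columns 285–341, rows 141–227, and the fingers centred on column 315. That lines up well, so I'll refine numerically.

```bash
python3 -c "
from h import *
w=cloud('w1')[130:235,270:360].reshape(-1,3); s=w[(w[:,2]>.065)&(w[:,2]<.082)]
c,sz,a=cv2.minAreaRect(s[:,:2].astype(np.float32)); print(len(s),c,sz,a)
w=cloud('w1')[222:275,255:370].reshape(-1,3); s=w[(w[:,2]>.033)&(w[:,2]<.047)]
c2,sz2,a2=cv2.minAreaRect(s[:,:2].astype(np.float32)); print('sand',len(s),c2,sz2,a2)
go(c[0],c[1],.042,78.1)"
```

```text
5087 (0.6711999177932739, 0.1582852005958557) (0.09199453890323639, 0.057114094495773315) 78.39347839355469
sand 4096 (0.6532472372055054, 0.07485633343458176) (0.06219743564724922, 0.11026618629693985) 78.78752899169922
shift [ 0.0048 -0.002   0.1575] turn 0.2
```

```bash
python3 -m creep '[[0.006,-0.002,0.06,0,0.0854],[0.006,-0.002,0.11,0,0.0854],[0.006,-0.002,0.157,0,0.0854],[0.006,-0.002,0.157,0,0.0854],[0.006,-0.002,0.157,0,0.0],[0.006,-0.002,0.157,0,0.0],[0.006,-0.002,0.157,0,0.0],[0.006,-0.002,0.157,0,0.0]]'; python3 -c "
from h import *
s=observe();print(s['eef_pos'],s['eef_rot'],s['opening'],s['gripper_force'])"
```

```text
t: 2.52
eef_pos: [0.674, 0.1607, 0.047]
eef_rot: [179.7, -0.2, 78.4]
force: [-1.0, 0.6, 5.9]
opening: 0.645
gripper_force: 65.2
[0.67400107 0.16065271 0.04700072] [179.72343876  -0.19759711  78.36434442] 0.6453831741274842 65.24065375328064
```

```bash
python3 -m creep '[[0,0,-0.05,0,0],[0,0,-0.11,0,0],[-0.06,-0.014,-0.12,0,0],[-0.54,-0.128,-0.12,0,0],[-0.54,-0.128,-0.12,0,0],[-0.54,-0.128,-0.12,0,0],[-0.54,-0.128,-0.12,0,0],[-0.54,-0.128,-0.12,0,0]]'; python3 -c "
from h import *
go(.440,-.342,.10,78.4)"
```

```text
t: 3.52
eef_pos: [0.5125, -0.1811, 0.1637]
eef_rot: [180.0, -0.0, 78.3]
force: [1.0, -1.0, -4.4]
opening: 0.642
gripper_force: 66.7
shift [-0.1723 -0.0385  0.0637] turn -0.1
```

```bash
python3 -m creep '[[-0.172,-0.039,0,0,0],[-0.172,-0.039,0,0,0],[-0.172,-0.039,0,0,0],[-0.172,-0.039,0.05,0,0],[-0.172,-0.039,0.064,0,0],[-0.172,-0.039,0.064,0,0]]'; python3 -c "
from h import *
go(.440,-.342,.041,78.4)
save('scene','scene1')"
```

```text
t: 4.28
eef_pos: [0.441, -0.3383, 0.0986]
eef_rot: [-179.9, -0.1, 78.4]
force: [0.0, 1.0, -4.0]
opening: 0.637
gripper_force: 66.7
shift [-0.0038 -0.0002  0.0576] turn 0.0
```

View pics/scene1.png

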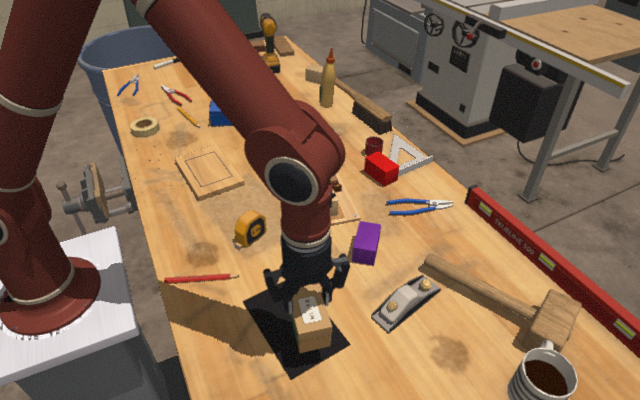

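The scene view shows the box held level at (312,320) over the far half of the mat. I'll lower it.

```bash
python3 -m creep '[[-0.002,0,0.04,0,0],[-0.002,0,0.05,0,0],[-0.002,0,0.054,0,0],[-0.002,0,0.054,0,0]]'
```

```text
t: 4.82
eef_pos: [0.4414, -0.3425, 0.0464]
eef_rot: [179.9, 0.1, 78.4]
force: [-0.5, 0.1, -5.0]
opening: 0.645
gripper_force: 66.7
```

```bash
python3 -m creep '[[0,0,0.003,0,0],[0,0,0.004,0,0],[0,0,0.004,0,0]]'; python3 -m creep '[[0,0,0.002,0,0],[0,0,0.002,0,0]]'
```

```text
t: 5.2
eef_pos: [0.4406, -0.3421, 0.0415]
eef_rot: [180.0, 0.0, 78.3]
force: [0.2, 0.6, -5.2]
opening: 0.642
gripper_force: 66.8
t: 5.45
eef_pos: [0.4407, -0.3422, 0.041]
eef_rot: [179.9, -0.0, 78.3]
force: [-1.8, 2.7, 6.3]
opening: 0.646
gripper_force: 67.9
```

```bash
python3 -m creep '[[0,0,0,0,0.0854],[0,0,0,0,0.0854],[0,0,0,0,0.0854],[0,0,-0.05,0,0.0854],[0,0,-0.11,0,0.0854],[0,0,-0.14,0,0.0854]]'; python3 -c "
from h import *
go(.637,-.04,.19,78.4)"
```

```text
t: 6.2
eef_pos: [0.4416, -0.3434, 0.1827]
eef_rot: [179.7, 0.1, 78.3]
force: [-0.1, 0.5, -0.6]
opening: 0.998
gripper_force: 0.0
shift [ 0.3367  0.1299 -0.0073] turn -0.1
```

```bash
python3 -m creep '[[0.337,0.13,-0.015,0,0.0854],[0.337,0.13,-0.015,0,0.0854],[0.337,0.13,-0.015,0,0.0854],[0.337,0.13,-0.015,0,0.0854],[0.337,0.13,-0.015,0,0.0854],[0.337,0.13,-0.015,0,0.0854],[0.337,0.13,-0.015,0,0.0854]]'; python3 -c "
from h import *
save('wrist','w2')
c=cloud('w2'); w=c.reshape(-1,3); f=(abs(w[:,0]-.637)<.07)&(abs(w[:,1]+.012)<.06)&(w[:,2]>.052)&(w[:,2]<.066); s=w[f]
i=np.argwhere(f.reshape(400,640)); print(i.min(0),i.max(0))
c,sz,a=cv2.minAreaRect(s[:,:2].astype(np.float32)); print(len(s),c,sz,a)
go(c[0],c[1],.036,a)"
```

```text
t: 7.08
eef_pos: [0.6381, -0.0312, 0.1934]
eef_rot: [-180.0, -0.2, 78.9]
force: [-0.3, -0.6, 0.2]
opening: 0.997
gripper_force: 0.0
[126 284] [208 334]
4076 (0.6353511810302734, -0.016048278659582138) (0.08420633524656296, 0.050194643437862396) 78.61964416503906
shift [ 0.0188 -0.0051  0.1576] turn 0.0
```

View pics/w2.png

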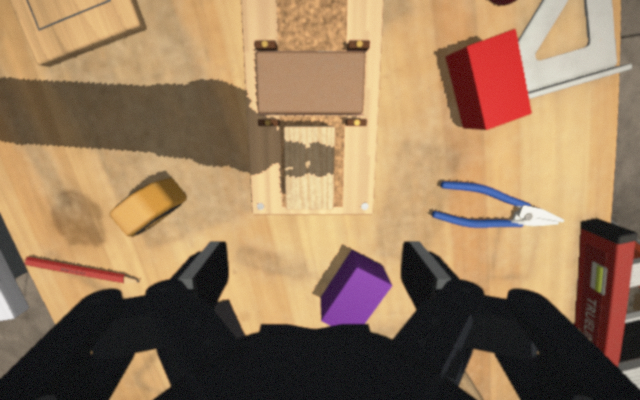

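The wood block's top shows at columns 284–334, rows 126–208, between the finger columns. I'll descend on it and grip.

```bash
python3 -m creep '[[0.017,-0.004,0.06,0,0.0854],[0.017,-0.004,0.11,0,0.0854],[0.017,-0.004,0.157,0,0.0854],[0.017,-0.004,0.157,0,0.0854],[0.017,-0.004,0.157,0,0.0],[0.017,-0.004,0.157,0,0.0],[0.017,-0.004,0.157,0,0.0],[0.017,-0.004,0.157,0,0.0]]'; python3 -c "
from h import *
go(.43,-.232,.15,78.4)"
```

```text
t: 8.12
eef_pos: [0.6373, -0.0216, 0.0407]
eef_rot: [179.7, -0.0, 78.3]
force: [-1.3, -0.6, 6.2]
opening: 0.548
gripper_force: 60.6
shift [-0.248  -0.1604 -0.1093] turn -0.1
```

```bash
python3 -m creep '[[0,0,-0.05,0,0],[0,0,-0.11,0,0],[-0.05,-0.032,-0.11,0,0],[-0.252,-0.16,-0.11,0,0],[-0.252,-0.16,-0.11,0,0],[-0.252,-0.16,-0.11,0,0],[-0.252,-0.16,-0.11,0,0],[-0.252,-0.16,-0.11,0,0]]'; python3 -c "
from h import *
go(.43,-.236,.038,78.4)"
```

```text
t: 9.12
eef_pos: [0.4241, -0.24, 0.149]
eef_rot: [179.9, 0.2, 77.7]
force: [0.1, 1.2, -1.4]
opening: 0.544
gripper_force: 62.0
shift [0.0052 0.0049 0.111 ] turn -0.7
```

```bash
python3 -m creep '[[0.004,0.004,0.06,0,0],[0.004,0.004,0.1,0,0],[0.004,0.004,0.109,0,0],[0.004,0.004,0.109,0,0]]'; python3 -m creep '[[0,0,0.002,0,0],[0,0,0.003,0,0],[0,0,0.003,0,0]]'
```

```text
t: 9.62
eef_pos: [0.4336, -0.2323, 0.0391]
eef_rot: [179.9, 0.0, 78.4]
force: [-0.3, -0.5, -1.6]
opening: 0.544
gripper_force: 62.5
t: 10.0
eef_pos: [0.433, -0.2323, 0.036]
eef_rot: [179.9, 0.0, 78.3]
force: [0.2, 0.4, -1.1]
opening: 0.548
gripper_force: 62.5
```

```bash
python3 -m creep '[[0,0,0.001,0,0],[0,0,0.002,0,0],[0,0,0.002,0,0]]'
```

```text
t: 10.38
eef_pos: [0.4328, -0.2324, 0.0346]
eef_rot: [179.9, -0.0, 78.3]
force: [-2.0, 2.0, 9.2]
opening: 0.544
gripper_force: 64.6
```

```bash
python3 -m creep '[[0,0,0,0,0.0854],[0,0,0,0,0.0854],[0,0,0,0,0.0854],[0,0,-0.05,0,0.0854],[0,0,-0.11,0,0.0854],[0,0,-0.16,0,0.0854],[0,0,-0.16,0,0.0854]]'; python3 -c "
from h import *
w=cloud('w2'); f=(abs(w[...,0]-.653)<.08)&(abs(w[...,1]-.075)<.07)&(w[...,2]>.034)&(w[...,2]<.046); f[:48]=0;f[117:]=0; s=w[f]
c,sz,a=cv2.minAreaRect(s[:,:2].astype(np.float32)); print(len(s),c,sz,a)
save('top','top1')
go(.653,.073,.19,168.4)"
```

```text
t: 11.25
eef_pos: [0.435, -0.2337, 0.1971]
eef_rot: [179.5, 0.1, 78.3]
force: [-0.7, -0.2, -0.6]
opening: 1.002
gripper_force: 0.0
6669 (0.6524940133094788, 0.06612487137317657) (0.06235222518444061, 0.11049819737672806) 78.63418579101562
shift [0.3436 0.1533 0.0048] turn -90.1
```

View pics/top1.png

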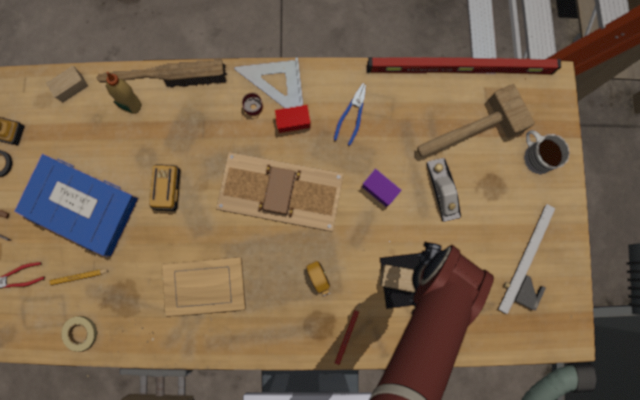

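The top view shows both cork pads empty and the sanding block unmoved at (278,190). Next I'll go over the sanding block with a quarter turn.

```bash
python3 -m creep '[[0.343,0.153,0.03,-90,0.0854],[0.343,0.153,0.03,-90,0.0854],[0.343,0.153,0.03,-90,0.0854],[0.343,0.153,0.03,-90,0.0854],[0.343,0.153,0.03,-90,0.0854],[0.343,0.153,0.03,-90,0.0854],[0.343,0.153,0.03,-90,0.0854],[0.343,0.153,0.03,-90,0.0854]]'; python3 -m creep '[[0,0,0,-5,0.0854],[0,0,0,-5,0.0854],[0,0,0,-5,0.0854]]'; python3 -c "
from h import *
save('wrist','w3')
w=cloud('w3'); f=(abs(w[...,0]-.653)<.08)&(abs(w[...,1]-.071)<.07)&(w[...,2]>.034)&(w[...,2]<.046); s=w[f]
i=np.argwhere(f); print(i.min(0),i.max(0))
c,sz,a=cv2.minAreaRect(s[:,:2].astype(np.float32)); print(len(s),c,sz,a)
go(c[0],c[1],.026,168.4)"
```

```text
t: 12.3
eef_pos: [0.6505, 0.0741, 0.1598]
eef_rot: [-179.9, -0.3, 164.8]
force: [-0.1, 0.1, -0.2]
opening: 1.001
gripper_force: 0.0
t: 12.68
eef_pos: [0.6511, 0.0727, 0.162]
eef_rot: [-180.0, -0.1, 169.2]
force: [-0.4, -0.3, 0.1]
opening: 1.001
gripper_force: 0.0
[132 280] [240 344]
6522 (0.6538823246955872, 0.07177932560443878) (0.06265895813703537, 0.11152365058660507) 78.76016235351562
shift [-0.0027 -0.0005  0.1364] turn 0.8
```

View pics/w3.png

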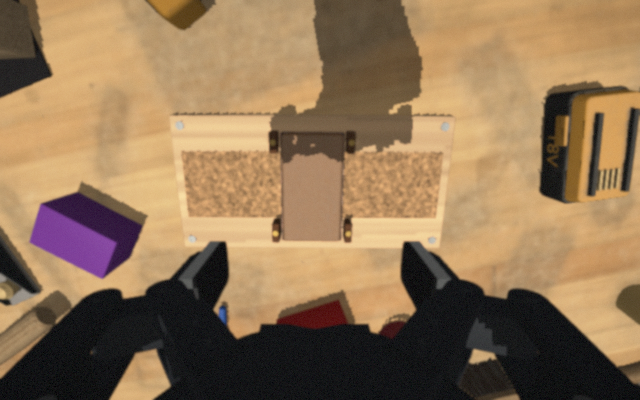

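The sanding block sits at columns 280–344, rows 132–240, square between the fingers with both sides free. Grasp it.

```bash
python3 -m creep '[[-0.002,0,0.06,0.6,0.0854],[-0.002,0,0.11,0.6,0.0854],[-0.002,0,0.14,0.6,0.0854],[-0.002,0,0.14,0.6,0.0854],[-0.002,0,0.14,0.6,0.0],[-0.002,0,0.14,0.6,0.0],[-0.002,0,0.14,0.6,0.0],[-0.002,0,0.14,0.6,0.0]]'; python3 -c "
from h import *
go(.4165,.2565,.12,94.8)"
```

```text
t: 13.72
eef_pos: [0.6561, 0.072, 0.0264]
eef_rot: [180.0, 0.3, 168.6]
force: [-0.2, -0.8, 7.2]
opening: 0.147
gripper_force: 3.2
shift [ 0.2712  0.1338 -0.0936] turn 73.8
```

The opening is only 0.147, so the grasp missed. I'll look before anything moves.

```bash
python3 -c "
from h import *
s=observe();print(s['eef_pos'],s['opening'],s['gripper_force'],s['force'])
save('wrist','w4')"
```

```text
[0.65606678 0.07195491 0.02636961] 0.14655180872734422 3.221023353980854 [-0.16149122 -0.78117704  7.19633034]
```

View pics/w4.png

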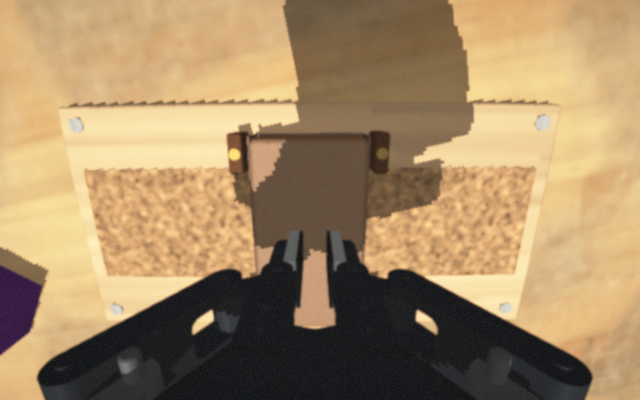

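```bash
python3 -c "
from h import *
w=cloud('w4')
for n,(u,v) in dict(top=(310,180),between=(315,280),tipL=(297,245),tipR=(336,240),cork=(170,220),ply=(200,135)).items(): print(n,np.nanmedian(w[v-2:v+3,u-2:u+3].reshape(-1,3),0).round(4))
m=camera_model('wrist');R=cv2.Rodrigues(np.array(m['rvec']))[0];print('cam',-R.T@np.array(m['tvec']).ravel())
s=observe();print(s['joint_efforts'].round(2),s['q'].round(2))"
```

```text
top [0.6205 0.0791 0.0396]
between [0.6771 0.0703 0.0394]
tipL [0.6443 0.0686 0.0618]
tipR [0.6477 0.0862 0.0557]
cork [ 0.6347 -0.0153  0.0098]
ply [0.5877 0.0192 0.0091]
cam [0.59050441 0.0871389  0.18231612]
[ -0.41 -47.84  -0.98 -11.57  -0.09  -0.05   0.  ] [-5.37 48.19 -4.98 89.94  5.65 41.81 65.76]
```

The tips ride on the block's top at z ≈ 0.04 and the block has hardly moved. I'll raise and reopen, then re-measure, go in deeper and check before closing.

```bash
python3 -m creep '[[0,0,-0.06,0,0],[0,0,-0.135,0,0.0854],[0,0,-0.135,0,0.0854],[0,0,-0.135,0,0.0854],[0,0,-0.135,0,0.0854],[0,0,-0.135,0,0.0854]]'; python3 -c "
from h import *
save('wrist','w5')
w=cloud('w5'); f=(abs(w[...,0]-.653)<.08)&(abs(w[...,1]-.071)<.07)&(w[...,2]>.034)&(w[...,2]<.046); s=w[f]
c,sz,a=cv2.minAreaRect(s[:,:2].astype(np.float32)); print(len(s),c,sz,a)
go(c[0],c[1],.016,168.6)"
```

```text
t: 14.52
eef_pos: [0.6526, 0.0722, 0.1562]
eef_rot: [-179.9, -0.2, 168.7]
force: [-0.7, 0.3, -0.6]
opening: 1.003
gripper_force: 0.0
6746 (0.653346061706543, 0.07188896834850311) (0.06256083399057388, 0.11063915491104126) 78.78687286376953
shift [-0.0006 -0.0003  0.1404] turn 0.1
```

```bash
python3 -m creep '[[0,0,0.06,0,0.0854],[0,0,0.11,0,0.0854],[0,0,0.13,0,0.0854],[0,0,0.136,0,0.0854],[0,0,0.136,0,0.0854]]'; python3 -c "
from h import *
save('wrist','w6')
w=cloud('w6')
m=(w[...,2]>.012)&(w[...,2]<.2)&(abs(w[...,0]-.653)<.02)
for lo,hi in((150,290),(360,520)):
    s=w[180:330,lo:hi].reshape(-1,3); s=s[(s[:,2]>.0)&(s[:,2]<.08)]
    print(len(s))
"
```

```text
t: 15.2
eef_pos: [0.655, 0.0726, 0.0236]
eef_rot: [180.0, 0.1, 168.7]
force: [-0.1, -0.7, 0.1]
opening: 0.998
gripper_force: 0.0
17213
18873
```

View pics/w6.png

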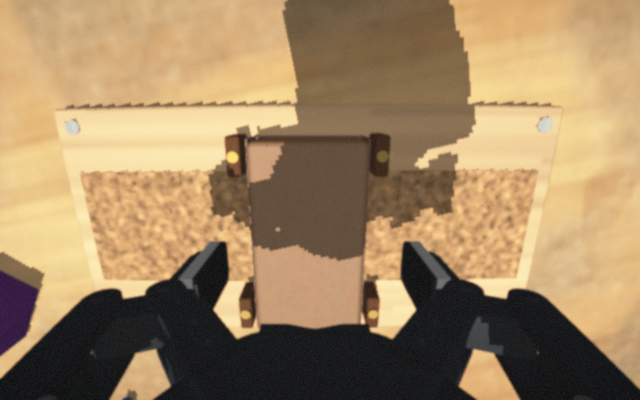

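```bash
python3 -c "
from h import *
w=cloud('w6')
for v in (244,250,260,270,280,290):
  for u in (195,205,215,222,226): print(v,u,w[v,u].round(4),end=' | ')
  print()
"
```

```text
244 195 [ 0.6526 -0.0033  0.0092] | 244 205 [0.6531 0.0041 0.0111] | 244 215 [0.6366 0.0318 0.058 ] | 244 222 [0.6374 0.0348 0.0575] | 244 226 [0.6404 0.0338 0.0506] | 
250 195 [ 0.6563 -0.0041  0.01  ] | 250 205 [0.636  0.0296 0.0646] | 250 215 [0.6365 0.0344 0.0654] | 250 222 [0.6399 0.0344 0.0585] | 250 226 [0.6424 0.034  0.0532] | 
260 195 [0.6355 0.0293 0.0745] | 260 205 [0.6365 0.033  0.074 ] | 260 215 [0.6402 0.034  0.0675] | 260 222 [0.6446 0.0332 0.059 ] | 260 226 [0.6476 0.0325 0.0532] | 
270 195 [0.6363 0.0321 0.0821] | 270 205 [0.638  0.0348 0.08  ] | 270 215 [0.6434 0.034  0.0705] | 270 222 [0.6493 0.032  0.0597] | 270 226 [0.6521 0.0316 0.0546] | 
280 195 [0.6372 0.0344 0.0884] | 280 205 [0.6418 0.0339 0.0809] | 280 215 [0.6478 0.0328 0.071 ] | 280 222 [0.6528 0.0319 0.0627] | 280 226 [0.6566 0.0308 0.0562] | 
290 195 [0.6412 0.0331 0.0885] | 290 205 [0.6454 0.0333 0.0822] | 290 215 [0.6516 0.0322 0.0726] | 290 222 [0.657  0.0311 0.0642] | 290 226 [0.6887 0.0074 0.01  ] |
```

Depth shows the open tips still at about z = 0.05, higher than I assumed. I'll go deeper in small steps, watching the force.

```bash
python3 -m creep '[[0,0,0.005,0,0.0854],[0,0,0.008,0,0.0854],[0,0,0.008,0,0.0854]]';python3 -m creep '[[0,0,0.004,0,0.0854],[0,0,0.006,0,0.0854],[0,0,0.006,0,0.0854]]'; python3 -c "
from h import *
save('wrist','w7'); w=cloud('w7')
for v in (240,244,248,252):print(v,[w[v,u].round(3).tolist() for u in (219,222,225,228,231)])"
```

```text
t: 15.62
eef_pos: [0.6537, 0.0723, 0.0143]
eef_rot: [-180.0, -0.0, 168.7]
force: [0.0, 0.1, 0.2]
opening: 1.001
gripper_force: 0.0
t: 16.0
eef_pos: [0.6536, 0.0724, 0.008]
eef_rot: [-180.0, -0.0, 168.7]
force: [0.2, -0.3, 0.2]
opening: 1.003
gripper_force: 0.0
240 [[0.645, 0.02, 0.011], [0.646, 0.021, 0.009], [0.646, 0.023, 0.009], [0.646, 0.025, 0.01], [0.647, 0.027, 0.009]]
244 [[0.635, 0.034, 0.042], [0.636, 0.034, 0.041], [0.638, 0.034, 0.038], [0.648, 0.025, 0.01], [0.649, 0.026, 0.01]]
248 [[0.636, 0.034, 0.045], [0.637, 0.034, 0.043], [0.639, 0.034, 0.039], [0.651, 0.024, 0.01], [0.651, 0.026, 0.011]]
252 [[0.637, 0.034, 0.046], [0.64, 0.033, 0.042], [0.642, 0.033, 0.037], [0.653, 0.023, 0.01], [0.654, 0.024, 0.009]]
```

```bash
python3 -m creep '[[0,0,0.003,0,0.0854],[0,0,0.004,0,0.0854],[0,0,0.004,0,0.0854]]';python3 -m creep '[[0,0,0.002,0,0.0854],[0,0,0.004,0,0.0854],[0,0,0.004,0,0.0854]]'
```

```text
t: 16.42
eef_pos: [0.6537, 0.0724, 0.0042]
eef_rot: [-180.0, -0.0, 168.7]
force: [-0.0, -0.6, -0.2]
opening: 1.002
gripper_force: 0.0
t: 16.8
eef_pos: [0.6536, 0.0724, 0.0]
eef_rot: [-180.0, -0.0, 168.7]
force: [0.2, 0.2, -0.5]
opening: 0.999
gripper_force: 0.0
```

```bash
python3 -m creep '[[0,0,0,0,0.0],[0,0,0,0,0.0],[0,0,0,0,0.0],[0,0,0,0,0.0],[0,0,0,0,0.0]]'
```

```text
t: 17.42
eef_pos: [0.6542, 0.0724, 0.0008]
eef_rot: [180.0, 0.1, 168.7]
force: [0.3, -0.1, 4.0]
opening: 0.717
gripper_force: 67.9
```

Gripped at 0.717 (61 mm). Lift clear and carry it to the pine board.

```bash
python3 -m creep '[[0,0,-0.03,0,0],[0,0,-0.08,0,0],[0,0,-0.12,0,0],[0.269,0.134,-0.12,74,0],[0.269,0.134,-0.12,74,0],[0.269,0.134,-0.12,74,0],[0.269,0.134,-0.12,74,0],[0.269,0.134,-0.12,74,0]]'; python3 -m creep '[[0,0,0,20,0],[0,0,0,20,0],[0,0,0,20,0]]';python3 -c "
from h import *
go(.4165,.2565,.05,94.8)
save('top','top2');save('wrist','w8')
im=cv2.imread('pics/top2.png')[220:350,120:300]; cv2.imwrite('pics/top2c.png',cv2.resize(im,None,fx=4,fy=4,interpolation=cv2.INTER_CUBIC))"
```

```text
t: 18.42
eef_pos: [0.4132, 0.258, 0.1198]
eef_rot: [-179.9, -0.1, 114.7]
force: [0.6, 0.4, -0.0]
opening: 0.717
gripper_force: 67.5
t: 18.8
eef_pos: [0.4156, 0.2566, 0.1198]
eef_rot: [-179.9, 0.1, 95.1]
force: [0.1, -0.0, -0.9]
opening: 0.718
gripper_force: 67.5
shift [-0.0002  0.0009  0.0698] turn 0.3
```

View pics/w8.png

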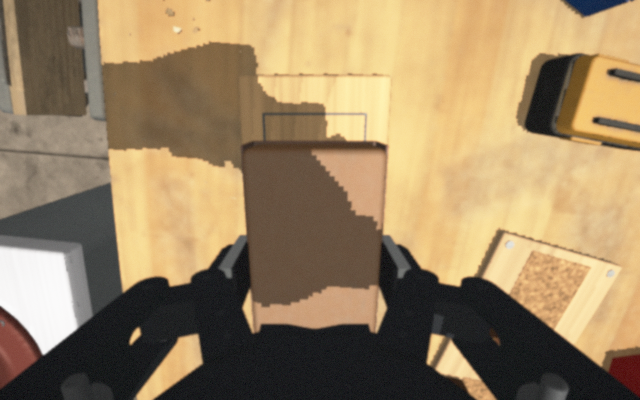

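The wrist view shows the block centred on column 315, the same as the rectangle (263–367), whose far line is at row 114 and the board's far edge at row 75. I'll check that numerically.

```bash
python3 -c "
from h import *
for p,L in (([(264,114),(366,114)],.0685),([(240,75),(390,75)],.1)):
  a,b=[pix('w8',*q,.018)[:2] for q in p]; e=(b-a)/np.linalg.norm(b-a); n=np.array([-e[1],e[0]]); print('len',np.linalg.norm(b-a),'yaw',np.degrees(np.arctan2(e[1],e[0])),'centre',(a+b)/2-n*L)
w=cloud('w8');f=(w[...,2]>.10)&(w[...,2]<.17);f[:138]=0;f[240:]=0;f[:,:246]=0;f[:,384:]=0
s=w[f];print('block top z',np.median(s[:,2]),'far end',w[148:152,250:380].reshape(-1,3).mean(0))
"
```

```text
len 0.08772523897961346 yaw 5.119908798680083 centre [0.41699529 0.25968661]
len 0.12536438153385085 yaw 5.109489382009363 centre [0.41693052 0.25989785]
block top z 0.1587913857260629 far end [nan nan nan]
```

```bash
python3 -m creep '[[0.003,0.001,0.05,0,0],[0.003,0.001,0.09,0,0],[0.003,0.001,0.105,0,0],[0.003,0.001,0.108,0,0],[0.003,0.001,0.108,0,0]]';python3 -m creep '[[0,0,0.002,0,0],[0,0,0.003,0,0],[0,0,0.003,0,0]]'
```

```text
t: 19.52
eef_pos: [0.418, 0.26, 0.0132]
eef_rot: [179.9, -0.1, 95.0]
force: [0.4, -0.1, 0.2]
opening: 0.714
gripper_force: 67.5
t: 19.9
eef_pos: [0.4172, 0.2599, 0.0097]
eef_rot: [180.0, -0.0, 95.0]
force: [-0.6, -0.5, 0.9]
opening: 0.719
gripper_force: 67.7
```

```bash
python3 -m creep '[[0,0,0.001,0,0],[0,0,0.001,0,0]]'
```

```text
t: 20.15
eef_pos: [0.4172, 0.2599, 0.0096]
eef_rot: [180.0, -0.1, 95.0]
force: [-1.0, -1.0, 9.7]
opening: 0.721
gripper_force: 68.8
```

```bash
python3 -m creep '[[0,0,0,0,0.0854],[0,0,0,0,0.0854],[0,0,0,0,0.0854],[0,0,-0.05,0,0.0854],[0,0,-0.11,0,0.0854],[0,0,-0.17,0,0.0854],[0,0,-0.17,0,0.0854]]'; python3 -c "
from h import *
save('wrist','w9'); save('top','top3'); w=cloud('w9'); f=(abs(w[...,0]-.417)<.07)&(abs(w[...,1]-.26)<.09)&(w[...,2]>.042)&(w[...,2]<.054); s=w[f]
c,sz,a=cv2.minAreaRect(s[:,:2].astype(np.float32)); print(len(s),c,sz,a,np.median(s[:,2]))
go(.50,0,.19,86);go(.434,-.235,.19,78.4)"
```

```text
t: 21.02
eef_pos: [0.42, 0.2611, 0.1828]
eef_rot: [179.5, -0.3, 95.0]
force: [-0.3, -0.0, -0.3]
opening: 0.996
gripper_force: 0.0
5994 (0.41508451104164124, 0.26073235273361206) (0.06061892211437225, 0.10925182700157166) 4.8878703117370605 0.04601505365262364
shift [-0.2659  0.0604 -0.0115] turn 9.0
shift [-0.4943 -0.0257 -0.0115] turn 16.6
```

The sanding block lies within about 2 mm of the rectangle's middle. Next, the wood block.

```bash
python3 -m creep '[[-0.266,0.06,-0.01,9,0.0854],[-0.266,0.06,-0.01,9,0.0854],[-0.266,0.06,-0.01,9,0.0854],[-0.266,0.06,-0.01,9,0.0854],[-0.494,-0.026,-0.01,16.6,0.0854],[-0.494,-0.026,-0.01,16.6,0.0854],[-0.494,-0.026,-0.01,16.6,0.0854],[-0.494,-0.026,-0.01,16.6,0.0854]]'; python3 -m creep '[[-0.025,0,0,0,0.0854],[-0.025,0,0,0,0.0854],[-0.025,0,0,0,0.0854]]'; python3 -c "
from h import *
save('wrist','w10'); w=cloud('w10'); f=(abs(w[...,0]-.433)<.08)&(abs(w[...,1]+.23)<.065)&(w[...,2]>.044)&(w[...,2]<.06); s=w[f]
i=np.argwhere(f); print(i.min(0),i.max(0))
c,sz,a=cv2.minAreaRect(s[:,:2].astype(np.float32)); print(len(s),c,sz,a,np.median(s[:,2]))
f=(abs(w[...,0]-.44)<.08)&(abs(w[...,1]+.34)<.065)&(w[...,2]>.06)&(w[...,2]<.075); s=w[f]
print('screw',cv2.minAreaRect(s[:,:2].astype(np.float32)))
go(c[0],c[1],.03,a if a>45 else a+90)"
```

```text
t: 22.12
eef_pos: [0.4351, -0.223, 0.1863]
eef_rot: [-179.8, -0.1, 78.4]
force: [1.4, -0.4, -0.7]
opening: 1.002
gripper_force: 0.0
t: 22.5
eef_pos: [0.4316, -0.2445, 0.1869]
eef_rot: [-179.8, -0.1, 78.5]
force: [0.0, 0.7, 0.4]
opening: 1.0
gripper_force: 0.0
[123 288] [206 338]
4139 (0.43530917167663574, -0.22303035855293274) (0.08521265536546707, 0.050077956169843674) 78.947265625 0.05348086725545481
screw ((0.4407152235507965, -0.34720730781555176), (0.09260952472686768, 0.05687200278043747), 78.58124542236328)
shift [ 0.0214 -0.0009  0.1572] turn -0.4
```

View pics/w10.png

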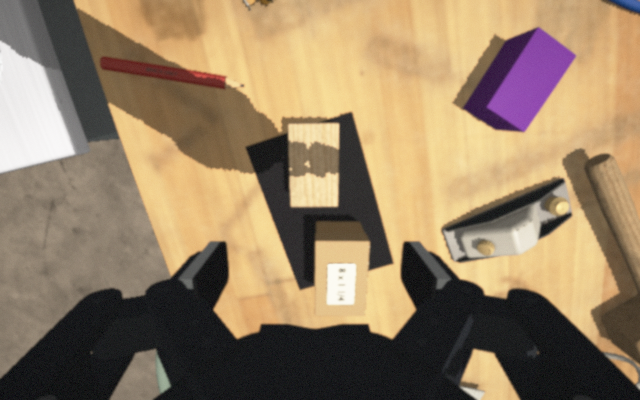

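Both parts stand upright: the wood block at columns 288–338, rows 123–206, and the screw box below it. Now I'll grasp the wood block, deeper this time.

```bash
python3 -m creep '[[0.021,-0.001,0.06,0,0.0854],[0.021,-0.001,0.11,0,0.0854],[0.021,-0.001,0.15,0,0.0854],[0.021,-0.001,0.163,0,0.0854],[0.021,-0.001,0.163,0,0.0854],[0.021,-0.001,0.163,0,0.0],[0.021,-0.001,0.163,0,0.0],[0.021,-0.001,0.163,0,0.0]]';python3 -m creep '[[0,0,0,0,0],[0,0,0,0,0]]'; python3 -c "
from h import *
go(.637,-.0125,.15,78.4)"
```

```text
t: 23.55
eef_pos: [0.4359, -0.226, 0.027]
eef_rot: [179.8, 0.0, 78.4]
force: [-0.4, 0.8, 5.7]
opening: 0.568
gripper_force: 62.1
t: 23.8
eef_pos: [0.4359, -0.2261, 0.027]
eef_rot: [179.8, 0.0, 78.4]
force: [-0.2, 0.2, 6.8]
opening: 0.564
gripper_force: 62.1
shift [ 0.2498  0.1539 -0.123 ] turn -0.0
```

```bash
python3 -m creep '[[0,0,-0.05,0,0],[0,0,-0.11,0,0],[0.05,0.03,-0.12,0,0],[0.247,0.154,-0.12,0,0],[0.247,0.154,-0.12,0,0],[0.247,0.154,-0.12,0,0],[0.247,0.154,-0.12,0,0],[0.247,0.154,-0.12,0,0]]';python3 -m creep '[[0,0,0.04,0,0],[0,0,0.06,0,0],[0,0,0.06,0,0]]'; python3 -c "
from h import *
go(.637,-.0155,.035,78.4)
save('wrist','w11')"
```

```text
t: 24.8
eef_pos: [0.6376, -0.0084, 0.1447]
eef_rot: [180.0, -0.2, 78.9]
force: [-1.0, 0.8, -1.8]
opening: 0.565
gripper_force: 63.8
t: 25.18
eef_pos: [0.6334, -0.0155, 0.0838]
eef_rot: [-179.7, 0.1, 78.3]
force: [0.2, 0.5, -1.3]
opening: 0.566
gripper_force: 63.7
shift [0.0008 0.0035 0.0488] turn -0.1
```

View pics/w11.png

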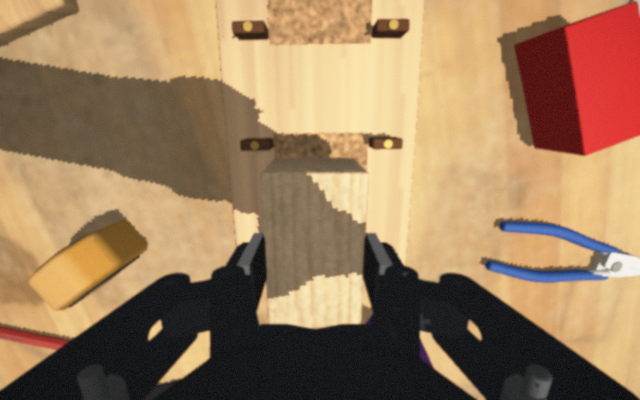

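The cork's far edge shows at row 133, columns 273–366, and the block's top at columns 262–367. The pad sits slightly right, which agrees with the 3.5 mm shift. I'll check the pad centre.

```bash
python3 -c "
from h import *
a,b=[pix('w11',*q,.009)[:2] for q in ((273,133),(366,133))]; e=(b-a)/np.linalg.norm(b-a); n=np.array([-e[1],e[0]]); print(np.linalg.norm(b-a),np.degrees(np.arctan2(e[1],e[0])),'pad',(a+b)/2-n*.054)
a,b=[pix('w11',*q,.009)[:2] for q in ((270,43),(370,43))]; print('pad1',(a+b)/2+n*.054,np.linalg.norm(b-a))
w=cloud('w11')[172:230,262:368].reshape(-1,3);s=w[(w[:,2]>.08)&(w[:,2]<.13)];print('top z',np.median(s[:,2]),cv2.minAreaRect(s[:,:2].astype(np.float32)), 'far end y', s[s[:,1].argmax()])"
```

```text
0.07314835520782408 -11.670466039963168 pad [ 0.63961655 -0.01359724]
pad1 [0.67475822 0.1559144 ] 0.07344826130956629
top z 0.11142415728930746 ((0.6415130496025085, 0.014408047311007977), (0.02848132513463497, 0.05036667361855507), 77.98995971679688) far end y [0.62146917 0.03296421 0.11177889]
```

```bash
python3 -m creep '[[0.001,0.003,0.03,0,0],[0.001,0.003,0.045,0,0],[0.001,0.003,0.048,0,0],[0.001,0.003,0.048,0,0]]';python3 -m creep '[[0,0,0.002,0,0],[0,0,0.003,0,0],[0,0,0.003,0,0]]'
```

```text
t: 25.72
eef_pos: [0.6393, -0.0148, 0.0381]
eef_rot: [179.9, 0.0, 78.4]
force: [0.0, -0.3, -1.0]
opening: 0.568
gripper_force: 63.8
t: 26.1
eef_pos: [0.6389, -0.0144, 0.0345]
eef_rot: [180.0, -0.0, 78.4]
force: [0.1, -0.3, -1.7]
opening: 0.563
gripper_force: 63.8
```

```bash
python3 -m creep '[[0,0,0.001,0,0],[0,0,0.002,0,0],[0,0,0.002,0,0]]'
```

```text
t: 26.48
eef_pos: [0.6389, -0.0145, 0.0331]
eef_rot: [180.0, -0.0, 78.4]
force: [-1.7, -0.1, 5.9]
opening: 0.564
gripper_force: 64.5
```

```bash
python3 -m creep '[[0,0,0,0,0.0854],[0,0,0,0,0.0854],[0,0,0,0,0.0854],[0,0,-0.05,0,0.0854],[0,0,-0.11,0,0.0854],[0,0,-0.16,0,0.0854]]'; python3 -c "
from h import *
go(.4407,-.360,.19,78.5)"
```

```text
t: 27.22
eef_pos: [0.6392, -0.0147, 0.1946]
eef_rot: [179.9, 0.0, 78.3]
force: [0.1, -0.7, -0.4]
opening: 1.001
gripper_force: 0.0
shift [-0.3783 -0.1247  0.0046] turn -0.2
```

```bash
python3 -m creep '[[-0.378,-0.125,0,0,0.0854],[-0.378,-0.125,0,0,0.0854],[-0.378,-0.125,0,0,0.0854],[-0.378,-0.125,0,0,0.0854],[-0.378,-0.125,0,0,0.0854],[-0.378,-0.125,0,0,0.0854],[-0.378,-0.125,0,0,0.0854],[-0.378,-0.125,0,0,0.0854]]'; python3 -c "
from h import *
save('wrist','w12'); w=cloud('w12'); f=(abs(w[...,0]-.44)<.08)&(abs(w[...,1]+.345)<.065)&(w[...,2]>.06)&(w[...,2]<.076); s=w[f]
i=np.argwhere(f); print(i.min(0),i.max(0))
c,sz,a=cv2.minAreaRect(s[:,:2].astype(np.float32)); print(len(s),c,sz,a,np.median(s[:,2]))
go(c[0],c[1],.03,a)"
```

```text
t: 28.22
eef_pos: [0.4384, -0.3617, 0.1925]
eef_rot: [-180.0, 0.1, 78.1]
force: [-0.7, 1.0, -0.3]
opening: 1.004
gripper_force: 0.0
[127 283] [218 342]
5263 (0.44141021370887756, -0.34523728489875793) (0.09234749525785446, 0.0571577325463295) 78.39350891113281 0.06591287837616153
shift [ 0.0141 -0.0016  0.1622] turn -0.1
```

```bash
python3 -m creep '[[0.015,0,0.06,0,0.0854],[0.015,0,0.11,0,0.0854],[0.015,0,0.15,0,0.0854],[0.015,0,0.162,0,0.0854],[0.015,0,0.162,0,0.0854],[0.015,0,0.162,0,0.0],[0.015,0,0.162,0,0.0],[0.015,0,0.162,0,0.0]]';python3 -m creep '[[0,0,0,0,0],[0,0,0,0,0]]'; python3 -c "
from h import *
go(.674,.1555,.16,78.4)"
```

```text
t: 29.28
eef_pos: [0.4433, -0.3453, 0.0322]
eef_rot: [179.9, 0.0, 78.3]
force: [-1.6, 0.3, 6.2]
opening: 0.651
gripper_force: 66.7
t: 29.52
eef_pos: [0.4433, -0.3453, 0.0322]
eef_rot: [179.9, 0.0, 78.3]
force: [-1.4, 1.8, 6.9]
opening: 0.648
gripper_force: 66.7
shift [ 0.5371  0.1247 -0.1278] turn -0.1
```

```bash
python3 -m creep '[[0,0,-0.05,0,0],[0,0,-0.11,0,0],[0.05,0.012,-0.128,0,0],[0.537,0.125,-0.128,0,0],[0.537,0.125,-0.128,0,0],[0.537,0.125,-0.128,0,0],[0.537,0.125,-0.128,0,0],[0.537,0.125,-0.128,0,0]]'; python3 -c "
from h import *
go(.674,.1555,.12,78.4)"
```

```text
t: 30.52
eef_pos: [0.5957, -0.012, 0.1582]
eef_rot: [-180.0, -0.0, 78.4]
force: [0.8, -1.4, -4.7]
opening: 0.653
gripper_force: 67.7
shift [0.1799 0.0429 0.0382] turn -0.0
```

```bash
python3 -m creep '[[0.18,0.043,0,0,0],[0.18,0.043,0,0,0],[0.18,0.043,0,0,0],[0.18,0.043,0,0,0],[0.18,0.043,0.04,0,0],[0.18,0.043,0.04,0,0],[0.18,0.043,0.04,0,0]]'; python3 -c "
from h import *
go(.674,.1555,.044,78.4)
save('wrist','w13')"
```

```text
t: 31.4
eef_pos: [0.6743, 0.153, 0.1191]
eef_rot: [180.0, -0.0, 78.3]
force: [0.4, -0.3, -3.8]
opening: 0.648
gripper_force: 67.5
shift [ 0.0024 -0.0008  0.0751] turn -0.1
```

View pics/w13.png

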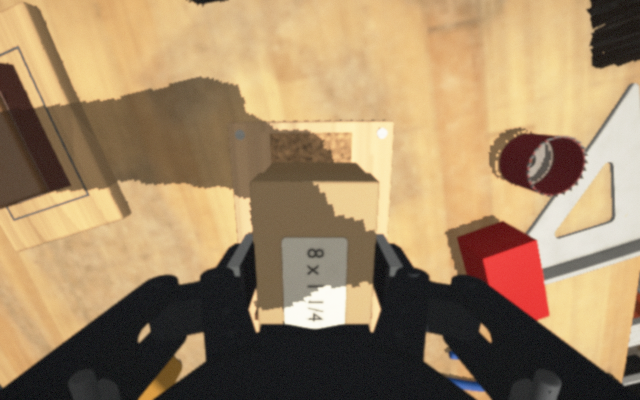

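The cork's far edge is at row 133, columns 272–351, and the box's top spans columns 250–379, so it is well lined up. Lower it.

```bash
python3 -m creep '[[0.002,-0.001,0.04,0,0],[0.002,-0.001,0.065,0,0],[0.002,-0.001,0.076,0,0],[0.002,-0.001,0.076,0,0]]';python3 -m creep '[[0,0,0.002,0,0],[0,0,0.003,0,0],[0,0,0.003,0,0]]'
```

```text
t: 31.95
eef_pos: [0.674, 0.1553, 0.0429]
eef_rot: [180.0, -0.0, 78.3]
force: [-0.0, -0.2, -4.4]
opening: 0.653
gripper_force: 67.5
t: 32.33
eef_pos: [0.6737, 0.1555, 0.0399]
eef_rot: [180.0, -0.0, 78.4]
force: [1.4, 0.6, -5.0]
opening: 0.651
gripper_force: 67.5
```

```bash
python3 -m creep '[[0,0,0.001,0,0],[0,0,0.002,0,0],[0,0,0.002,0,0]]'
```

```text
t: 32.7
eef_pos: [0.6737, 0.1556, 0.0383]
eef_rot: [180.0, -0.0, 78.4]
force: [-2.4, 0.1, 2.5]
opening: 0.651
gripper_force: 68.4
```

Contact. Release, rise, and back off toward free space for a final look.

```bash
python3 -m creep '[[0,0,0,0,0.0854],[0,0,0,0,0.0854],[0,0,0,0,0.0854],[0,0,-0.05,0,0.0854],[0,0,-0.11,0,0.0854],[0,0,-0.17,0,0.0854],[0,0,-0.17,0,0.0854]]';python3 -m creep '[[-0.12,-0.17,0,0,0.0854],[-0.12,-0.17,0,0,0.0854],[-0.12,-0.17,0,0,0.0854],[-0.12,-0.17,0,0,0.0854],[-0.12,-0.17,0,0,0.0854]]'; python3 -c "
from h import *
save('top','top9')
for n,cc,z0,z1 in(('screw',(.673,.156),.062,.08),('wood',(.637,-.013),.05,.068),('sand',(.417,.26),.038,.06)):
  for pic in ('top0','top9'):
    w=cloud(pic); f=(abs(w[...,0]-cc[0])<.075)&(abs(w[...,1]-cc[1])<.065)&(w[...,2]>z0)&(w[...,2]<z1)
    if f.sum()>50: print(n,pic,f.sum(),np.nanmedian(w[f],0).round(4),cv2.minAreaRect(w[f][:,:2].astype(np.float32)))"
```

```text
t: 33.58
eef_pos: [0.6774, 0.155, 0.2144]
eef_rot: [179.2, -0.3, 78.4]
force: [0.5, 0.1, -0.1]
opening: 1.003
gripper_force: 0.0
t: 34.2
eef_pos: [0.4813, 0.0717, 0.2071]
eef_rot: [-179.9, -0.0, 78.3]
force: [1.0, -0.0, -0.0]
opening: 1.0
gripper_force: 0.0
screw top0 910 [0.672  0.1515 0.0713] ((0.6729435324668884, 0.1526058316230774), (0.09329409152269363, 0.0582684688270092), 78.08759307861328)
screw top9 912 [0.6726 0.1487 0.071 ] ((0.6736520528793335, 0.14931413531303406), (0.09325921535491943, 0.05821548402309418), 78.28057861328125)
wood top0 727 [ 0.6365 -0.0128  0.0582] ((0.6372684836387634, -0.012434713542461395), (0.08473523706197739, 0.05121566355228424), 78.33902740478516)
wood top9 722 [ 0.6392 -0.0128  0.0584] ((0.6401231288909912, -0.012590650469064713), (0.08462991565465927, 0.050742391496896744), 78.34515380859375)
sand top9 1049 [0.4179 0.2655 0.0475] ((0.41725364327430725, 0.2641976475715637), (0.06448613852262497, 0.10299742966890335), 2.9413697719573975)
```

View pics/top9.png

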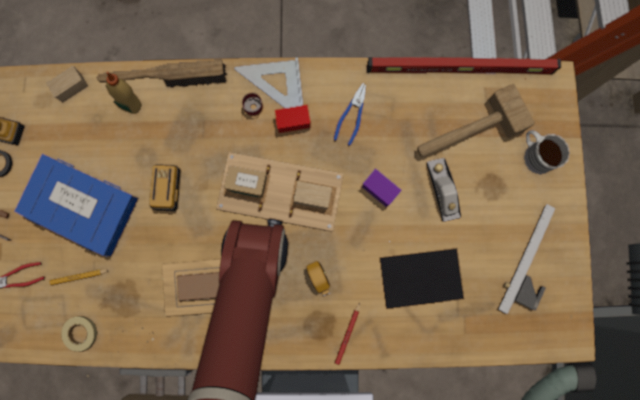

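Both blocks are back within about 3 mm of where they stood, at (245,181) and (313,197). The sanding block is in the rectangle, partly hidden by the arm. I'll settle the arm and hand in.

```bash
python3 -m creep '[[0,0,0,0,0.0854],[0,0,0,0,0.0854],[0,0,0,0,0.0854],[0,0,0,0,0.0854]]'; python3 -c "
from workcell import *
print(close_job())"
```

```text
t: 34.75
eef_pos: [0.483, 0.0722, 0.2071]
eef_rot: [-180.0, 0.0, 78.4]
force: [1.0, -0.3, 0.4]
opening: 1.0
gripper_force: 0.0
the job is handed in; nothing more can be done
None
```

The job is handed in at about 35 s, with no verdict returned: the sanding block lies about 2 mm from the middle of the pencilled rectangle, the screw box and wood block are back on their cork pads about 3 mm from where they stood, and the bystanders were left alone; the first grip on the sanding block missed, and a deeper second one held.

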